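Empty the sorting tray and hold it tipped over the tub

ROBOT

A 6-joint arm with a two-finger parallel gripper is mounted at the origin on the work surface. World frame = base frame: x ahead of the robot, y to its left, z up, the work surface at z = 0. Lengths are in m, angles in rad, forces in N, time in s.
With the tool pointing down it reaches from about 0.35 to 0.975 m from the base axis. Payload 7.1 kg.
Tool frame: the origin (TCP) lies midway between the tips of the shut fingers; the grasp point (between the pads) lies 19 mm behind it; z points along the fingers, y is the line along which they close (so a half turn about z gives the same grasp; the last joint's range is limited). The gripper opens to 88 mm and grips with 3 to 60 N. Pads are 20 mm wide; open, the fingers measure 115 mm over their backs; the gripper's body (75 mm by 178 mm) begins 61 mm behind the grasp point.
Start: joints at [1.24, 0.423, 1.63, -0, 1.089, -0.019], TCP at [0.192, 0.595, 0.223] pointing down, gripper open.
Joint ranges: [-3, 3], [-0.9, 2.11], [0.09, 2.58], [-1.31, 4.45], [0.11, 2.69], [-2.54, 2.54]. Speed limits (rad/s): [2.39, 2.39, 3.01, 3.14, 3.14, 3.14].

INTERFACE

Orientations are given as a unit quaternion [w, x, y, z].
In Python, from station import move_pose, movel, movej, command_gripper, wait, inverse_kinematics, read_camera, camera_info, MotionError, job_done, get_time, get_joint_pos, get_qvel, get_effort, get_tcp_pos, get_ee_rot, get_ft_force, get_ft_torque, get_grip_width, get_finger_force gives the robot as it stands. Calls block until the motion is done:
- move_pose(position, orientation): joint-space move of the TCP to a pose.
- movel(position, frame=None, v=0.15, until_force=None): straight line of the TCP; frame=None keeps the orientation; v is the mean speed in m/s. With until_force (N) it stops when the force on the tool has changed by that much, and returns True; else False.
- movej(angles): joint-space move.
- command_gripper(opening): opening from 0.0 (shut) to 1.0 (fully open); the grip force is fixed at half the most; returns when the fingers have stopped.
- wait(seconds).
- inverse_kinematics(position, orientation): joint angles nearest the present ones, or None.
- read_camera(name): name is "side" or "top" or "wrist"; returns the picture (400x640x3 uint8, red, green, blue); there is no depth.
- camera_info(name): a dict with "intrinsics" (3x3 intrinsics, pixels), "T" (4x4, takes a point from camera to world coordinates); the wrist camera has in their place "tool_from_camera" (4x4, takes a point from camera to tool coordinates, whose origin is the TCP and whose axes are the flange's). Camera axes: x right, y up, looking along -z (the intrinsics and any distortion apply to the point x, -y, -z); pixel columns grow to the right and rows downward; lengths in m; the calibration is good to about 2 mm. The wrist camera is an equidistant fisheye: a pixel r from the principal point sees the ray r / f radians off the axis. A picture is of the moment at which its call begins: read the wrist's pose just before it. camera_info takes no time and is no camera call.
A pose or a line that the arm cannot do raises MotionError and nothing moves.
- job_done(): hands the job in; it is judged then, once.
Readings, each from a call of its own:
- get_time(): time.
- get_joint_pos(): joint angles.
- get_qvel(): joint speeds.
- get_effort(): joint torques, N m.
- get_tcp_pos(): TCP position.
- get_ee_rot(): TCP orientation.
- get_ft_force(): force on the tool from outside, world axes, zero at the start.
- get_ft_torque(): the same for the moment, N m.
- get_grip_width(): opening from 0.0 (shut) to 1.0 (fully open).
- get_finger_force(): force on a finger pad.
Only numpy, scipy, OpenCV 4.12 (cv2) and the standard library are available. Lean on these libraries where they do the work, as an engineer would, in place of code of your own. Each camera call takes 0.05 s, during which the arm holds its last target. There are 200 camera calls.

TASK

On the phone-repair bench, lift the little metal sorting tray by its handle straight up out of its cradle, keeping it level so that nothing spills, and tip it spout-down at about 45 degrees over the open tub so that all five loose parts slide into the tub. Finish still holding the empty tray tipped like that, raised clear above the tub's rim and touching neither the tub nor the cradle; do not put it down or let go. Leave the jar and the screwdriver where they are.

Things in the scene. Friction and masses are not known exactly. Their poses are not given: they have to be found in the camera images.
- tray: Loose aluminium tray, 130 (its x) by 84 (its y) mm, floor and walls 3 mm thick, walls to 18 mm above its underside on three sides; the +x end is the open spout, no lip. A bail handle spans its middle: thin posts on the long sides, a black grip bar along y between. 0.2 kg. Origin: centre of its underside, z up. Stands level in the cradle, up to 6 mm play, its x within 5 degrees of the cradle's x.
- tray_grip (a point): Centre of the tray's black grip bar, over the tray's middle, 80 mm above its underside; axes are the tray's (x to the spout, y along the bar, z up). Bar: 12 mm thick (x), 20 mm high (z), 84 mm long (y); below it 67 mm of free height to the tray floor. The tray hangs below the bar: pinch the bar's 12 mm firmly (about 40 N) so that it does not turn.
- tray_spout (a point): Middle of the tray's open end, on the upper face of its floor: 65 mm along the tray's +x from its centre, 3 mm above its underside (77 mm below the bar's centre). Axes are the tray's. The parts leave over this edge. At the start the spout points away from the robot (along +x within 35 degrees).
- cradle: Fixed grey plastic cradle holding the tray, 150 (x) by 104 (y) mm outside, walls 6 mm thick, 42 mm high, inner floor 12 mm above the table (so the grip bar's centre is 92 mm above the table). The tray comes out straight up; its underside must rise above 42 mm. Origin: centre of its underside. It lies right or left of the robot, the tub on the other side.
- tub: Fixed open white plastic tub, 180 (x) by 160 (y) by 55 mm high, walls 4 mm. Origin at the centre of its underside on the table.
- part1: Dark choke block 16 x 16 x 11 mm, 14 g, lying loose on the tray. Origin at the centre of its underside. All five parts are smooth: friction about 0.25, so they begin to slide when the tray tips about 15 degrees.
- part2: Brass thumb nut, a disc 16 mm across and 11 mm high, 14 g, lying flat and loose on the tray. Origin at the centre of its underside.
- part3: Brass thumb nut like part2.
- part4: Dark choke block like part1.
- part5: Dark choke block like part1, nearest to the spout.
- jar: Small flux jar, 44 mm across and 35 mm high, loose on the table between the cradle and the tub, at the robot end. Bystander: leave it. Origin at the centre of its underside.
- driver: Black-handled screwdriver, 170 mm long, under 35 mm high, lying loose on the table between the cradle and the tub, along x. Bystander: leave it.
- board_clamp: Fixed steel circuit-board clamp, 100 (x) by 236 (y) by 32 mm high, at the far side of the work area. Not used. Origin at the centre of its underside.
Things that resemble listed ones, but are neither listed nor needed, are in the scene too. There is more than one size of the tray; the job needs the smaller.

How it is judged:
By the outcome, as a careful person would: the job done as asked, in the order asked, and still so for the second after the job is handed in, while the arm keeps its last pose, push and grip.
It also fails if it takes over 45 s, if anything falls off the work surface, if the arm or the gripper's body presses on something with over 40 N, if the wrist force passes 120 N, or if a joint passes its speed limit or range.

## Working session

There is one attempt and no reset: what is moved stays moved. The work goes in short steps, each a Python script; the robot and the scene stay as the last script left them, time stands still between calls to the robot, and variables do not carry over. Pictures are saved under pics/ and viewed, at most 10 in all, crops included, and the job is handed in when it is done.

```bash
mkdir -p pics; ls; python3 - <<'E'
from station import *
import cv2,numpy as np
for n in("top","side"):
    cv2.imwrite(f"pics/{n}0.png",read_camera(n)[:,:,::-1]); c=camera_info(n); print(n,{k:np.round(v,4).tolist() if not isinstance(v,str) else v for k,v in c.items()})
print({k:np.round(v,4).tolist() for k,v in camera_info("wrist").items()},get_ee_rot(),get_time())
E
```

```text
pics
top {'intrinsics': [[406.4553, 0.0, 318.296], [0.0, 406.4553, 196.9842], [0.0, 0.0, 1.0]], 'T': [[-0.0005, 0.99, -0.1412, 0.4913], [-0.9999, 0.0011, 0.0116, -0.0621], [0.0116, 0.1412, 0.9899, 0.9527], [0.0, 0.0, 0.0, 1.0]]}
side {'intrinsics': [[436.1717, 0.0, 322.2131], [0.0, 436.1717, 197.3138], [0.0, 0.0, 1.0]], 'T': [[0.9351, 0.25, -0.2512, 0.3875], [-0.3544, 0.6528, -0.6695, -0.6647], [-0.0034, 0.7151, 0.6991, 0.683], [0.0, 0.0, 0.0, 1.0]]}
{'intrinsics': [[309.7069, 0.0, 320.6979], [0.0, 309.7069, 197.6631], [0.0, 0.0, 1.0]], 'tool_from_camera': [[-0.0001, 0.9681, 0.2504, 0.0674], [1.0, 0.0001, -0.0, -0.0001], [-0.0001, 0.2504, -0.9681, -0.1631], [0.0, 0.0, 0.0, 1.0]]} [-1.21828512e-04  1.55270619e-01  9.87871700e-01 -7.24387875e-04] 0.1
```

View pics/top0.png

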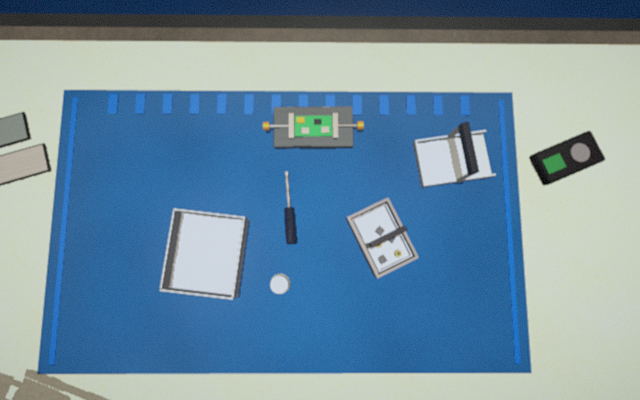

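View pics/side0.png

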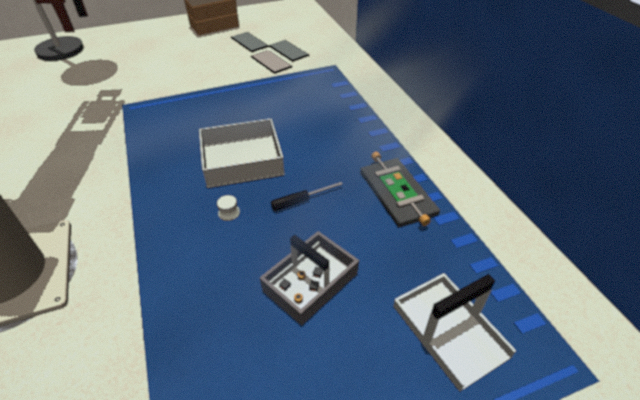

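The top view shows two things that could be the tray: the tray with five parts in the grey cradle at (382,237), and a larger empty tray at (455,155). The tub is at (205,253), the jar at (280,284) and the driver at (290,210). I choose the one in the cradle because it is smaller, holds the parts and stands in the cradle. I'll check it in a close crop.

```bash
cat > h.py <<'E'
from station import *
import cv2,numpy as np
from scipy.spatial.transform import Rotation as R
def ray(n,uv):
    c=camera_info(n);K=np.array(c["intrinsics"]);T=np.array(c["T"])
    d=np.linalg.inv(K)@[uv[0],uv[1],1]; return T[:3,3],T[:3,:3]@(d*[1,-1,-1])
def onplane(n,uv,z):
    o,d=ray(n,uv); return o+d*(z-o[2])/d[2]
E
python3 - <<'E'
from h import *
t=cv2.imread("pics/top0.png"); s=cv2.imread("pics/side0.png")
a=cv2.resize(t[190:285,335:430],(380,380),interpolation=cv2.INTER_CUBIC); b=cv2.resize(s[225:325,255:365],(418,380),interpolation=cv2.INTER_CUBIC)
cv2.imwrite("pics/crop.png",np.hstack([a,b]))
def mask(im,roi,f,name,z,n="top"):
    x0,y0,x1,y1=roi; m=np.zeros(im.shape[:2],np.uint8); m[y0:y1,x0:x1]=f(im[y0:y1,x0:x1].astype(int))*255
    cs=cv2.findContours(m,0,2)[0]; c=max(cs,key=cv2.contourArea); r=cv2.minAreaRect(c); bx=cv2.boxPoints(r)
    P=np.array([onplane(n,p,z) for p in bx]); print(name,np.round(r[0],1),np.round(bx,1).tolist(),"world",P.mean(0).round(4),P[:,:2].round(3).tolist())
nonblue=lambda i:(i[...,0]-i[...,2]<40)
mask(t,(335,190,430,285),nonblue,"cradle",.042)
mask(t,(150,195,260,310),nonblue,"tub",.055)
mask(t,(260,265,300,300),nonblue,"jar",.035)
mask(t,(355,215,418,260),lambda i:i.max(-1)<60,"bar",.102)
mask(s,(280,230,335,275),lambda i:i.max(-1)<60,"bar side",.095,"side")
E
```

```text
cradle [382.5 237. ] [[345.20001220703125, 217.39999389648438], [389.20001220703125, 195.39999389648438], [419.79998779296875, 256.6000061035156], [375.79998779296875, 278.6000061035156]] world [ 0.5318 -0.2161  0.042 ] [[0.575, -0.133], [0.625, -0.234], [0.488, -0.298], [0.44, -0.199]]
tub [203.8 253.7] [[158.89999389648438, 290.70001220703125], [170.5, 206.10000610351562], [248.6999969482422, 216.6999969482422], [237.1999969482422, 301.3999938964844]] world [0.4954 0.177  0.055 ] [[0.415, 0.27], [0.599, 0.255], [0.575, 0.081], [0.393, 0.102]]
jar [279.5 283.5] [[270.0, 274.0], [289.0, 274.0], [289.0, 293.0], [270.0, 293.0]] world [0.4289 0.0131 0.035 ] [[0.45, 0.034], [0.45, -0.008], [0.408, -0.008], [0.408, 0.034]]Traceback (most recent call last):
  File "<stdin>", line 13, in <module>
  File "<stdin>", line 7, in mask
ValueError: max() iterable argument is empty
```

View pics/crop.png

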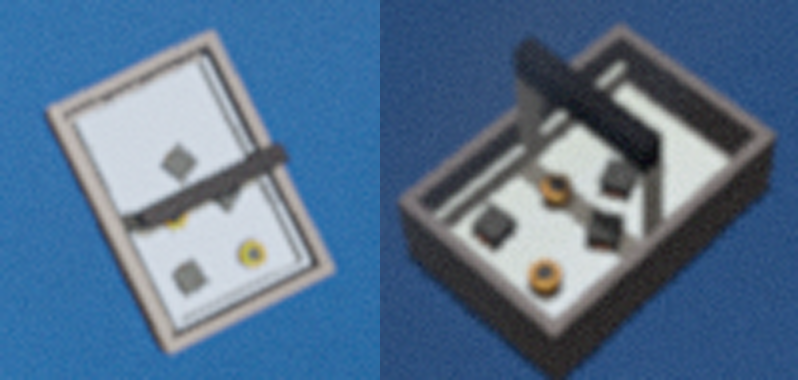

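The crop confirms the choice: a five-part tray in the grey cradle, with the bar running from about (366,245) to (406,228) in the top view and the spout up-left. Next I'll check reach for the hover, grasp and tip poses, then go and look from near.

```bash
cat >> h.py <<'E'
def trayR(yaw,tilt=0): return R.from_euler("ZY",[yaw,tilt],degrees=True).as_matrix()
def tool(grip,yaw,tilt=0,s=1):
    """TCP pose that holds the tray's grip point at grip; s=+-1 picks the half turn"""
    X,Y,Z=trayR(yaw,tilt).T; M=np.array([s*Y,s*X,-Z]).T
    q=R.from_matrix(M).as_quat(scalar_first=True); return np.array(grip)-0.019*Z,q
E
python3 - <<'E'
from h import *
print(onplane("top",(386.3,236.5),.1), [onplane("top",p,.1)[:2].round(3) for p in((366.3,245),(406.3,228))])
for s in(1,-1):
    for g in((.53,-.215,.27),(.53,-.215,.092)):
        q=inverse_kinematics(*tool(g,25.5,0,s)); print(s,g,None if q is None else np.round(q,2))
    for yaw in range(-180,180,15):
        r=[]
        tc=np.array([.495,.177]); g=np.r_[tc-np.array([np.cos(np.radians(yaw)),np.sin(np.radians(yaw))])*.012,.205]
        for t in(0,25,45):
            q=inverse_kinematics(*tool(g,yaw,t,s)); r.append(None if q is None else np.round(q,2).tolist())
        if all(r): print(s,yaw,r[0],r[2])
E
```

```text
[ 0.52949894 -0.21442398  0.1       ] [array([ 0.512, -0.172]), array([ 0.547, -0.257])]
1 (0.53, -0.215, 0.27) [-0.41  0.31  1.72 -0.    1.1  -0.85]
1 (0.53, -0.215, 0.092) [-0.41  0.56  1.83 -0.    0.75 -0.85]
1 -120 [0.34, 0.34, 1.86, -0.0, 0.94, 2.43] [-0.01, 0.32, 2.2, 1.35, 0.68, 0.95]
1 -105 [0.34, 0.34, 1.86, -0.0, 0.94, 2.17] [-0.05, 0.37, 2.1, 1.13, 0.87, 0.93]
1 -90 [0.34, 0.33, 1.87, -0.0, 0.94, 1.91] [-0.06, 0.43, 1.99, 0.96, 1.04, 0.87]
1 -75 [0.34, 0.33, 1.88, -0.0, 0.94, 1.65] [-0.04, 0.48, 1.88, 0.81, 1.2, 0.8]
1 -60 [0.34, 0.32, 1.88, -0.0, 0.93, 1.39] [-0.0, 0.54, 1.78, 0.68, 1.35, 0.71]
1 -45 [0.34, 0.32, 1.89, -0.0, 0.93, 1.13] [0.04, 0.59, 1.68, 0.55, 1.48, 0.6]
1 -30 [0.34, 0.32, 1.89, -0.0, 0.93, 0.86] [0.1, 0.63, 1.6, 0.43, 1.59, 0.48]
1 -15 [0.33, 0.31, 1.9, -0.0, 0.93, 0.6] [0.17, 0.66, 1.53, 0.3, 1.68, 0.35]
1 0 [0.33, 0.31, 1.9, -0.0, 0.93, 0.33] [0.23, 0.68, 1.49, 0.17, 1.74, 0.2]
1 15 [0.32, 0.31, 1.9, -0.0, 0.93, 0.06] [0.3, 0.69, 1.47, 0.03, 1.76, 0.04]
1 30 [0.32, 0.31, 1.9, -0.0, 0.93, -0.21] [0.38, 0.69, 1.48, -0.11, 1.75, -0.12]
1 45 [0.31, 0.31, 
[... 1206 characters left out ...]
4, -1.23] [-0.06, 0.43, 1.99, 0.96, 1.04, -2.27]
-1 -75 [0.34, 0.33, 1.88, -0.0, 0.94, -1.49] [-0.04, 0.48, 1.88, 0.81, 1.2, -2.34]
-1 -60 [0.34, 0.32, 1.88, -0.0, 0.93, -1.75] [-0.0, 0.54, 1.78, 0.68, 1.35, -2.43]
-1 -45 [0.34, 0.32, 1.89, -0.0, 0.93, -2.01] [0.04, 0.59, 1.68, 0.55, 1.48, -2.54]
-1 90 [0.3, 0.32, 1.89, -0.0, 0.93, 1.87] [0.62, 0.57, 1.72, -0.62, 1.42, 2.47]
-1 105 [0.3, 0.33, 1.88, -0.0, 0.94, 1.61] [0.66, 0.52, 1.82, -0.75, 1.28, 2.37]
-1 120 [0.3, 0.33, 1.87, -0.0, 0.94, 1.35] [0.69, 0.46, 1.93, -0.89, 1.12, 2.29]
-1 135 [0.3, 0.33, 1.87, -0.0, 0.94, 1.09] [0.69, 0.4, 2.03, -1.04, 0.95, 2.23]
-1 150 [0.3, 0.34, 1.86, -0.0, 0.94, 0.83] [0.67, 0.35, 2.14, -1.24, 0.77, 2.19]
```

```bash
cat >> h.py <<'E'
def wray(uv,p,q):
    c=camera_info("wrist");K=np.array(c["intrinsics"]);T=np.array(c["tool_from_camera"])
    a=(np.array(uv)-K[:2,2])/K[0,0]; th=np.linalg.norm(a); n=a/th if th else a
    d=np.r_[n[0]*np.sin(th),-n[1]*np.sin(th),-np.cos(th)]
    M=R.from_quat(q,scalar_first=True).as_matrix(); return p+M@T[:3,3],M@T[:3,:3]@d
def wplane(uv,p,q,z):
    o,d=wray(uv,p,q); return o+d*(z-o[2])/d[2]
E
python3 - <<'E'
from h import *
move_pose(*tool((.53,-.2145,.25),24)); wait(.2)
p,q=np.array(get_tcp_pos()),np.array(get_ee_rot()); im=read_camera("wrist")[:,:,::-1]
np.savez("w1.npz",p=p,q=q,im=im); cv2.imwrite("pics/w1.png",im); print(p,q,get_time())
E
```

```text
[ 0.53016177 -0.21410538  0.23098136] [-1.43315687e-05  5.44361306e-01  8.38850862e-01  1.63576266e-05] 3.425
```

View pics/w1.png

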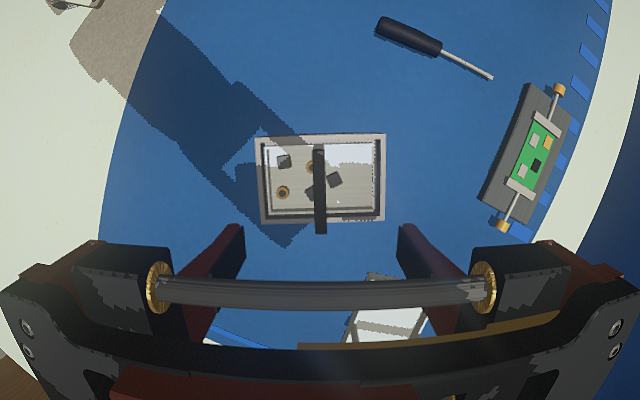

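The wrist view shows the bar running vertically from (319,145) to (321,234), midway between the fingers, with the spout to the right. Next I'll measure the bar.

```bash
python3 - <<'E'
from h import *
d=np.load("w1.npz");p,q,im=d["p"],d["q"],d["im"]
m=np.zeros((400,640),np.uint8); m[140:240,310:331]=(im[140:240,310:331].max(-1)<65)*255
L=[];Rr=[]
for v in range(152,230,2):
    u=np.flatnonzero(m[v])
    if len(u)>5:
        L.append(wplane((310+u[0]-.5,v),p,q,.102)); Rr.append(wplane((310+u[-1]+.5,v),p,q,.102))
L,Rr=np.array(L),np.array(Rr); C=np.median((L+Rr)/2,axis=0)
mid=(L+Rr)/2; f=np.polyfit(mid[:,1],mid[:,0],1); print("centre",C,"yaw",np.degrees(np.arctan(-f[0])),"w",np.median(np.linalg.norm(Rr-L,axis=1)),len(L))
e=[wplane(x,p,q,.102) for x in((319.5,144.5),(320.5,234.5))]; print("ends",e,np.linalg.norm(e[0]-e[1]),np.mean(e,0))
# cradle rim
b=[wplane(x,p,q,.042) for x in((255,135),(386,133),(386,220),(260,224))]; print("cradle",np.round(b,3).tolist(),np.mean(b,0))
E
```

```text
centre [ 0.95208437 -0.02435735  0.102     ] yaw 47.900227336202924 w 0.03885317219527537 38
ends [array([ 0.5117751, -0.174475 ,  0.102    ]), array([ 0.54932772, -0.25641896,  0.102     ])] 0.09013884751301052 [ 0.53055141 -0.21544698  0.102     ]
cradle [[0.441, -0.198, 0.042], [0.577, -0.135, 0.042], [0.624, -0.229, 0.042], [0.486, -0.296, 0.042]] [ 0.53219649 -0.21445317  0.042     ]
```

```bash
python3 - <<'E'
from h import *
d=np.load("w1.npz");p,q,im=d["p"],d["q"],d["im"]
P=[]
for v in range(152,230,2):
    u=310+np.flatnonzero(im[v,310:331].max(-1)<65)
    if len(u)>5: P.append(wplane(((u[0]+u[-1])/2,v),p,q,.102))
P=np.array(P); f=np.polyfit(P[:,1],P[:,0],1); yaw=np.degrees(np.arctan(-f[0])); C=np.r_[np.polyval(f,-.2145),-.2145]
print(C,yaw,len(P))
if abs(yaw-24.5)<3 and np.linalg.norm(C-[.5306,-.2145])<.004:
    g=np.r_[C,.091]; P0,Q=tool(g+[0,0,.06],yaw); movel(P0,Q); P1,Q=tool(g,yaw); print("hit",movel(P1,Q,v=.12,until_force=8))
    command_gripper(0.0); wait(.2)
    print(get_tcp_pos(),get_grip_width()*88,get_finger_force(),get_ft_force(),get_time())
    np.save("g.npy",np.r_[g,yaw]); cv2.imwrite("pics/w2.png",read_camera("wrist")[:,:,::-1])
E
```

```text
[ 0.52903977 -0.2145    ] 25.996907751412003 38
hit False
[ 0.52894324 -0.21447981  0.07193675] 11.728496186698823 29.998839497566223 [-1.65107063e+00 -8.78585691e-04 -3.20134352e-01] 6.2333
```

```bash
python3 - <<'E'
from h import *
p=np.array(get_tcp_pos()); f0=np.array(get_ft_force())
movel(p+[0,0,.02],v=.03); print(get_ft_force()-f0,get_ft_torque(),get_grip_width()*88)
movel(p+[0,0,.13],v=.07); wait(.2); print(get_tcp_pos(),get_ft_force()-f0,get_ft_torque(),get_grip_width()*88,get_finger_force(),get_time())
a=read_camera("wrist")[:,:,::-1]; b=read_camera("side")[:,:,::-1]
cv2.imwrite("pics/l1.png",np.vstack([a[60:280,120:520],b[130:350,150:550]]))
E
```

```text
[-0.24158989 -0.26212776 -2.85185795] [-0.00348674  0.02972012 -0.00286622] 11.827789427993608
[ 0.52884825 -0.21442216  0.20167821] [-0.01311521  0.436855   -2.3074604 ] [ 0.0333026   0.03936858 -0.01138098] 11.85437357563296 29.998438954353333 9.025
```

View pics/l1.png

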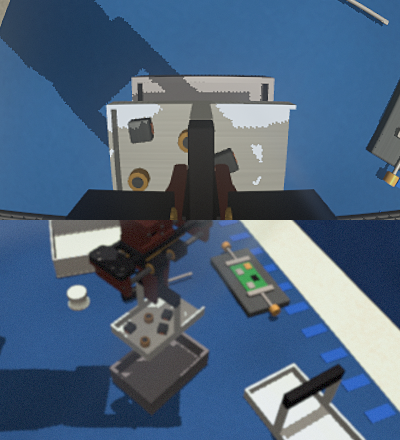

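The lift picture shows the tray held level above the cradle with all the parts still on it. Next: carry it across, then tip it with the spout kept over the tub.

```bash
python3 - <<'E'
from h import *
yaw=-5.5; X=trayR(yaw)[:,0]; sp=np.array([.495,.178,.112])-.03*X
def pose(t): return tool(sp-trayR(yaw,t)@[.065,0,-.077],yaw,t)
a=pose(0); z=get_tcp_pos()[2]
movel(np.r_[a[0][:2],z],a[1],v=.13); print(get_time(),get_grip_width()*88); movel(*a,v=.05)
b=read_camera("top")[:,:,::-1]
for t in(12,20,28,36,45):
    P,Q=pose(t); d=np.linalg.norm(P-get_tcp_pos()); movel(P,Q,v=.03)
wait(.8)
print(get_tcp_pos(),get_grip_width()*88,get_finger_force(),get_ft_force(),get_time())
c=read_camera("top")[:,:,::-1]; s=read_camera("side")[:,:,::-1]; w=read_camera("wrist")[:,:,::-1]
cr=lambda i,x,y:i[y:y+260,x:x+360]
cv2.imwrite("pics/t1.png",np.vstack([np.hstack([cr(b,100,120),cr(c,100,120)]),np.hstack([cr(s,100,30),cr(w,140,20)])]))
E
```

```text
12.5167 11.755015516940587
[0.46019728 0.18131446 0.19893366] 11.83205835093383 29.998956620693207 [-0.10298226  0.45957874 -1.97598002] 17.1917
```

View pics/t1.png

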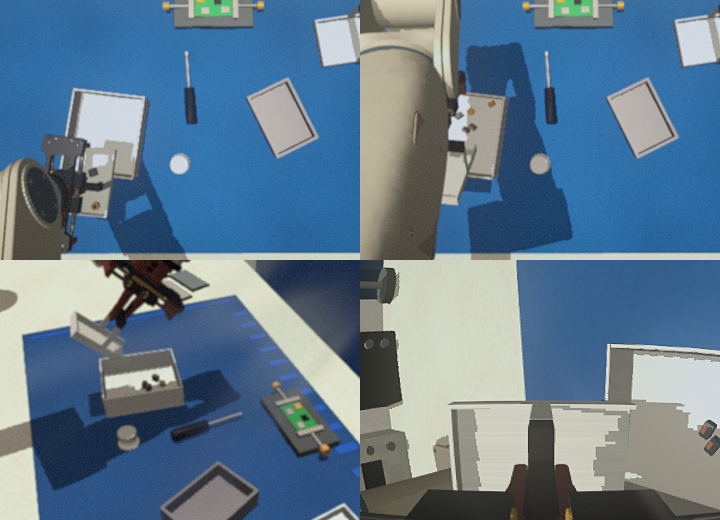

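The tray is tipped over the tub and looks empty in the wrist view. Next I'll raise it a little and count the parts in a close crop.

```bash
python3 - <<'E'
from h import *
p=np.array(get_tcp_pos()); movel(p+[0,0,.03],v=.06); wait(.2); print(get_tcp_pos(),get_ft_force(),get_time(),get_grip_width()*88)
s=read_camera("side")[:,:,::-1]; t=read_camera("top")[:,:,::-1]
f=lambda i,x,y,w,h:cv2.resize(i[y:y+h,x:x+w],(400,360),interpolation=cv2.INTER_CUBIC)
cv2.imwrite("pics/e1.png",np.hstack([f(s,165,80,133,120),f(t,170,200,100,90)]))
E
```

```text
[0.46003221 0.18129951 0.22863471] [ 0.22755102  0.38050007 -2.1558257 ] 18.1917 12.132824332009864
```

View pics/e1.png

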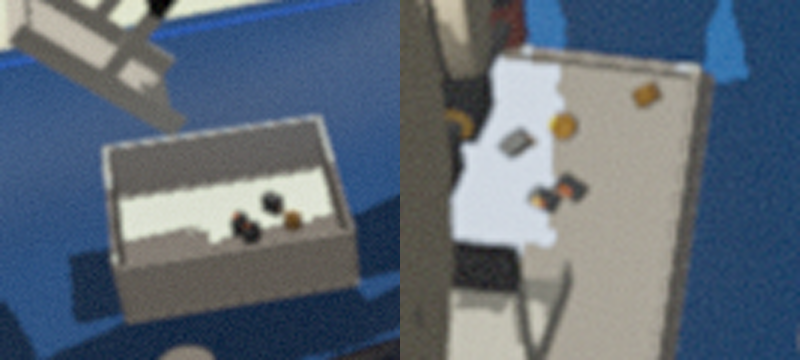

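The top crop shows all five parts in the tub: three dark blocks and two brass nuts. The tray is empty, still tipped, and clear of the tub.

```bash
python3 -c "
from station import *
print(job_done())"
```

```text
the job is handed in; nothing more can be done
None
```

The job is handed in: all five parts are in the tub, and the arm is still holding the empty tray spout-down at about 45 degrees, well above the tub's rim, with the jar and screwdriver left where they were.

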